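# Make up two sample-preparation kits

### The arm

A 7-joint arm with a two-finger parallel gripper is mounted at the origin on a cart in front of the work surface, level with it; the furniture and walls round the work are solid. World frame = base frame: x ahead of the robot, y to its left, z up, the work surface at z = 0. Lengths are in m, angles in rad, forces in N, time in s.
With the tool pointing down it reaches from about 0.425 to 0.925 m from the base axis. Payload 6.8 kg.
Tool frame: the origin (TCP) lies on the front face of the gripper's body, between the roots of the fingers; the fingertips stand 73 mm ahead of it and the grasp point (between the pads) lies 54 mm ahead of it (env.nose_length is the distance from the TCP to the fingertips, in m); z points along the fingers, y is the line along which they close (so a half turn about z gives the same grasp; the last joint's range is limited). The gripper opens to 85 mm and grips with 20 to 120 N. Pads are 22 mm wide; open, the fingers measure 114 mm over their backs; the gripper's body (76 mm by 85 mm) begins 54 mm behind the grasp point. The pads swing forward as they close: fully open they stand 13 mm farther back than shut.
Start: joints at [-1.367, 0.477, 0.022, 1.555, -0.011, 1.109, -0.083], TCP at [0.207, 0.642, 0.304] pointing down, gripper open.
Joint ranges: [-2.96, 2.96], [-0.34, 2.1], [-1.41, 1.46], [0.24, 2.44], [-1.37, 4.51], [0.17, 1.92], [-2.96, 2.96]. Speed limits (rad/s): [2.39, 2.39, 3.14, 3.14, 3.14, 3.14, 3.14].

### API

Orientations are given as a unit quaternion [w, x, y, z].
In Python, from cell import env, kin, camera, calibration, job gives the robot as it stands. The module is installed in compiled form; this text tells all that it offers. Calls block until the motion is done:
- env.reach(position, orientation): joint-space move of the TCP to a pose.
- env.movel(position, velocity=0.15, rot=None, stop_force=None): straight line of the TCP; rot=None keeps the orientation; velocity is the mean speed in m/s. With stop_force (N) it stops when the force on the tool has changed by that much, and returns True; else False.
- env.goto_joints(angles): joint-space move.
- env.grip(opening, f_grip=None): finger opening in m; f_grip is the grip in N (None keeps the last); returns when the fingers have stopped.
- env.dwell(seconds).
- kin.inverse_kinematics(position, orientation): joint angles nearest the present ones, or None.
- env.get_state(): the state.
- camera(name): name is "scene" or "top"; returns (picture, depth): 420x560x3 uint8, blue, green, red; 420x560 float32, m along the optical axis (not along the pixel's ray), 0 where there is no reading.
- calibration(name): a dict with "fx", "fy", "cx", "cy" (pixels), "rvec" (rotation vector, rad) and "tvec" (3), from world to camera coordinates, as OpenCV has them. Camera axes: x right, y down, z forward; pixel columns grow to the right and rows downward; lengths in m; the calibration is good to about 2 mm. A picture is of the moment at which its call begins. calibration takes no time and is no camera call.
A pose or a line that the arm cannot do raises env.PlanningError and nothing moves.
- job.job_done(): hands the job in; it is judged then, once.
The state is a dict: "time": time; "qpos": joint angles; "joint_velocities": joint speeds; "joint_torque": joint torques, N m; "tcp_pos": TCP position; "orientation": TCP orientation; "force": force on the tool from outside, world axes, zero at the start; "torque": the same for the moment, N m; "opening": finger opening in m; "gripper_force": force on a finger pad.
Only numpy, scipy, OpenCV 4.12 (cv2) and the standard library are available. Lean on these libraries where they do the work, as an engineer would, in place of code of your own. Each camera call takes 0.05 s, during which the arm holds its last target. There are 200 camera calls.

### The job

Make up two kits in the grey compartment trays, one thing to a compartment, each standing upright at the middle of its compartment: the long three-compartment tray gets a white crucible, the red rubber stopper and the amber dropper bottle, with the bottle in the middle compartment between the other two; the short two-compartment tray gets the other crucible and the blue screw cap. Set the things down, do not let them drop, and leave the tape roll, the timer and the pipette bulb where they are.

Things in the scene. Friction and masses are not known exactly. Their poses are not given: they have to be found in the camera images.
- crucible_a_mid (a point): Small white porcelain crucible, a round open cup that tapers: 41 mm across the rim at the top, 25 mm across the foot, 34 mm high. The point is its centre, 17 mm above its foot; z is up along its axis. Grip it at the rim. The two crucibles are alike and interchangeable.
- crucible_b_mid (a point): Small white porcelain crucible, a round open cup that tapers: 41 mm across the rim at the top, 25 mm across the foot, 34 mm high. The point is its centre, 17 mm above its foot; z is up along its axis. Grip it at the rim. The two crucibles are alike and interchangeable.
- stopper_mid (a point): Red rubber stopper standing on its narrow end, a solid round plug 36 mm across at the top, narrower at the foot, 30 mm high. The point is its centre, 15 mm above its foot; z is up along its axis. Grip it near the top.
- dropper_mid (a point): Amber glass dropper bottle with a black cap and rubber teat, standing: 42 mm across, 110 mm high to the tip of the teat; the round glass body is upright-sided from the foot to 46 mm, then shoulders in to the 23 mm wide black collar (66 to 80 mm up), the soft teat above it. The point is on its axis 55 mm above its foot; z is up. Grip it with the fingertips on the upper part of the straight glass, 34 to 46 mm above the foot, the teat standing free between the fingers.
- screw_cap_mid (a point): Blue ribbed round screw cap lying with its flat closed face up, 51 mm across, 25 mm high. The point is its centre, 12.5 mm above its underside; z is up.
- long_tray: Long low grey plastic kit tray, fixed to the worktop (does not shift), open on top. Floor 3 mm thick; outer walls and the ribs between compartments 4 mm wide, their tops only 7 mm above the worktop (4 mm above the floor). Each compartment is 86 x 86 mm inside. Origin at the centre of the underside, x across the tray, y along it, z up. Three compartments in a row, centred at y = -90, 0 and +90 mm (x = 0); 274 x 94 mm without the small finger tabs at its ends.
- short_tray: Short low grey plastic kit tray, fixed to the worktop (does not shift), open on top. Floor 3 mm thick; outer walls and the ribs between compartments 4 mm wide, their tops only 7 mm above the worktop (4 mm above the floor). Each compartment is 86 x 86 mm inside. Origin at the centre of the underside, x across the tray, y along it, z up. Two compartments, centred at y = -45 and +45 mm (x = 0); 184 x 94 mm without the small finger tabs at its ends.
- tape_ring: Roll of beige tape lying flat, 96 mm across, 25 mm high, origin at the centre of its underside. Bystander, not part of the kits: leave it where it is.
- timer: White lab timer standing on its foot, 48 x 64 x 59 mm high, origin at the centre of its underside. Bystander, not part of the kits: leave it where it is.
- bulb: Red rubber pipette bulb lying on the worktop, 54 x 89 x 55 mm high, origin at the centre of its underside. Bystander, not part of the kits: leave it where it is.
There are look-alikes about, which are no part of the job. Leave any green or purple look-alike of the part that bears crucible_b_mid alone. Of the things that look like the part that bears screw_cap_mid, the smaller one is meant.

How it is judged:
By the outcome, as a careful person would: the job done as asked, in the order asked, and still so for the second after the job is handed in, with the robot touching nothing.
It also fails if it takes over 122 s, if anything falls off the work surface, if the arm or the gripper's body presses on something with over 40 N, if the wrist force passes 120 N, or if a joint passes its speed limit or range.

## Working session

There is one attempt and no reset: what is moved stays moved. The work goes in short steps, each a Python script; the robot and the scene stay as the last script left them, time stands still between calls to the robot, and variables do not carry over. Pictures are saved under pics/ and viewed, at most 14 in all, crops included, and the job is handed in when it is done.

```bash
mkdir -p pics
python3 - <<'E'
from cell import env,camera,calibration
import cv2
for n in ("top","scene"):
    p,d=camera(n); cv2.imwrite(f"pics/{n}0.png",p); print(n,calibration(n))
s=env.get_state(); print(s['time'],s['orientation'],s['opening'],s['tcp_pos'])
E
```

```text
top {'fx': 529.5919805068203, 'fy': 529.5919805068203, 'cx': 282.75386469242346, 'cy': 205.1231336630384, 'rvec': array([ 2.1866844 , -2.13394125,  0.11203947]), 'tvec': array([0.00606913, 0.54655056, 1.77713688])}
scene {'fx': 487.26407984552327, 'fy': 487.26407984552327, 'cx': 273.93941728360755, 'cy': 205.96644059238554, 'rvec': array([ 2.00907398, -1.28655725,  0.53594274]), 'tvec': array([-0.22853434,  0.39059988,  1.11257376])}
0.1 [-5.40031614e-05  1.55235494e-01  9.87877150e-01 -8.21889994e-04] 0.08563157053481657 [0.20695043 0.64206598 0.30301599]
```

View pics/top0.png

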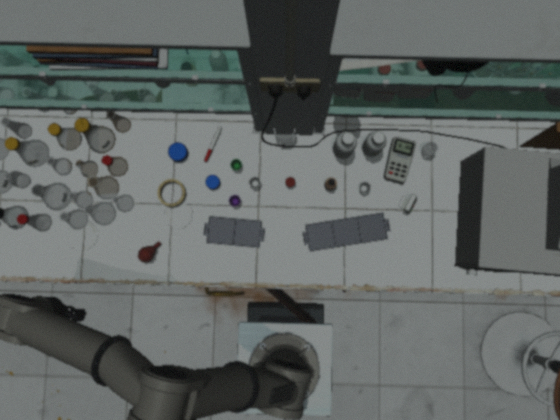

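View pics/scene0.png

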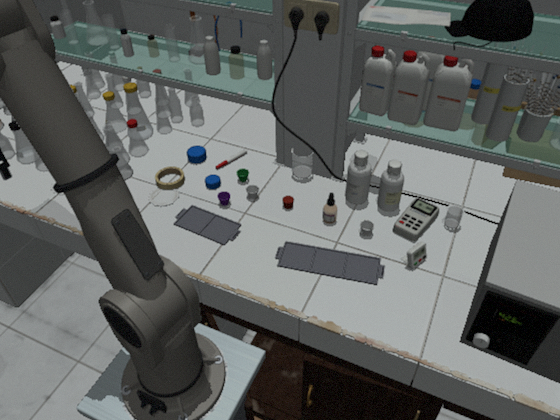

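The top picture shows these candidates:
- **Crucibles:** white at (255,184) and (364,188) fit. The look-alikes are green (236,166) and purple (235,201).
- **Blue caps:** (178,152) is larger and (213,182) is smaller, so the smaller one is meant.
- **Other kit parts:** stopper at (290,183), bottle at (330,185).
- **Trays:** short at (234,232), long at (347,231).

I'll confirm with a crop and measure.

```bash
cat > h.py <<'E'
import numpy as np,cv2
from cell import env,kin,camera,calibration,job
def cloud(n,N=1):
    c=calibration(n); fr=[camera(n) for _ in range(N)]
    p=np.mean([f[0] for f in fr],0).astype(np.uint8); D=np.array([f[1] for f in fr]);D[D==0]=np.nan
    d=np.nanmedian(D,0); v,u=np.indices(d.shape)
    P=np.stack([(u-c['cx'])/c['fx']*d,(v-c['cy'])/c['fy']*d,d],-1)
    R=cv2.Rodrigues(c['rvec'])[0]
    return p,(P-c['tvec'])@R   # world points
def px2w(n,u,v,z):
    c=calibration(n);R=cv2.Rodrigues(c['rvec'])[0]
    r=R.T@np.array([(u-c['cx'])/c['fx'],(v-c['cy'])/c['fy'],1]);o=-R.T@c['tvec']
    return o+r*(z-o[2])/r[2]
def w2px(n,X):
    c=calibration(n)
    return cv2.projectPoints(np.float64(X).reshape(-1,3),c['rvec'],c['tvec'],np.array([[c['fx'],0,c['cx']],[0,c['fy'],c['cy']],[0,0,1]]),None)[0][:,0]
E
python3 - <<'E'
from h import *
S=dict(cruA=(255,184),cruB=(364,188),stop=(290,183),drop=(330,185),cap=(213,182),bigcap=(178,152),tape=(172,193),timer=(410,204),bulb=(149,253),green=(236,166),purple=(235,201))
pt,W=cloud("top",5); ps,V=cloud("scene",5)
np.savez("c.npz",pt=pt,W=W,ps=ps,V=V)
for k,(u,v) in S.items():
    c=px2w("top",u,v,.03); out=[]
    for P in (W,V):
        Q=P.reshape(-1,3); m=(np.hypot(*(Q[:,:2]-c[:2]).T)<.035)&(Q[:,2]>.010)&(Q[:,2]<.13); q=Q[m]
        if len(q)<4: out.append("few");continue
        out.append((len(q),np.round((q.min(0)+q.max(0))/2*1000),np.round(np.ptp(q,0)*1000),round(q[:,2].max()*1000)))
    print(k,np.round(c*1000),w2px("scene",c).round(),*out)
tab=W[225:275,270:300].reshape(-1,3); print("table z",np.nanmean(tab[:,2]),np.nanstd(tab[:,2]))
crop=cv2.resize(pt[140:265,160:430],None,fx=2.95,fy=2.95,interpolation=cv2.INTER_CUBIC)
crop2=cv2.resize(ps[140:290,150:440],(797,412),interpolation=cv2.INTER_CUBIC)
cv2.imwrite("pics/crop_top.png",cv2.convertScaleAbs(crop,alpha=1.5)); cv2.imwrite("pics/crop_scene.png",cv2.convertScaleAbs(crop2,alpha=1.4))
E
```

```text
cruA [617. 116.  30.] [[251. 191.]] (75, array([622., 118.,  25.]), array([39., 38., 29.]), 39) (127, array([624., 117.,  23.]), array([42., 39., 27.]), 37)
cruB [ 612. -257.   30.] [[365. 226.]] (81, array([ 613., -258.,   26.]), array([39., 39., 31.]), 41) (154, array([ 616., -259.,   24.]), array([42., 39., 27.]), 37)
stop [623.  -4.  30.] [[287. 200.]] (82, array([627.,  -2.,  30.]), array([35., 31., 13.]), 36) (112, array([627.,  -4.,  22.]), array([34., 33., 22.]), 33)
drop [ 620. -141.   30.] [[328. 213.]] (136, array([ 621., -140.,   61.]), array([39., 40., 97.]), 109) (304, array([ 619., -142.,   61.]), array([ 33.,  41., 101.]), 112)
cap [620. 261.  30.] [[212. 178.]] (177, array([622., 265.,  22.]), array([49., 48., 18.]), 31) (173, array([622., 264.,  19.]), array([49., 50., 18.]), 28)
bigcap [722. 386.  30.] [[196. 152.]] (299, array([723., 389.,  26.]), array([65., 63., 30.]), 41) (263, array([723., 388.,  23.]), array([65., 63., 26.]), 36)
tape [579. 400.  30.] [[169. 175.]] (22, array([572., 381.,  24.]), array([53., 31., 12.]), 30) (17, array([571., 382.,  25.]), array([51., 33.,  3.]), 27)
timer [ 561. -414.   30.] [[415. 255.]] (139, array([ 560., -412.,   39.]), array([63., 48., 50.]), 64) (375, array([ 560., -415.,   37.]), array([60., 50., 53.]), 63)
bulb [372. 468.  30.] [[112. 208.]] (247, array([373., 474.,  38.]), array([62., 59., 42.]), 59) few
green [678. 184.  30.] [[241. 174.]] (78, array([682., 185.,  24.]), array([39., 39., 26.]), 37) (118, array([684., 185.,  24.]), array([40., 38., 27.]), 37)
purple [557. 183.  30.] [[223. 197.]] (72, array([558., 186.,  25.]), array([38., 35., 29.]), 39) (132, array([559., 185.,  24.]), array([40., 40., 27.]), 38)
table z 0.0013319523043489627 0.0025084136968958736h.py:6: RuntimeWarning: All-NaN slice encountered
  d=np.nanmedian(D,0); v,u=np.indices(d.shape)
```

View pics/crop_top.png

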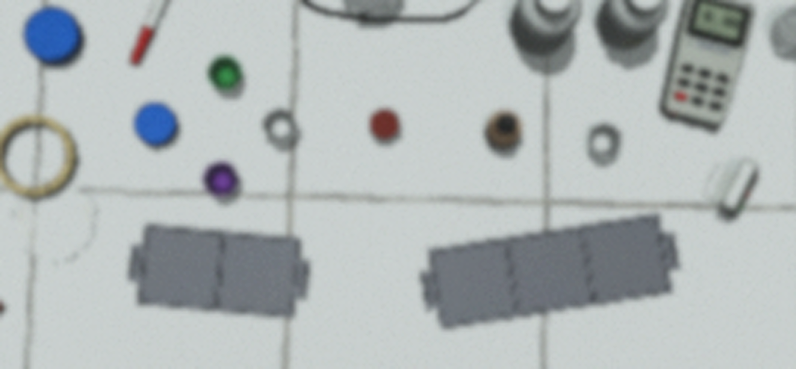

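View pics/crop_scene.png

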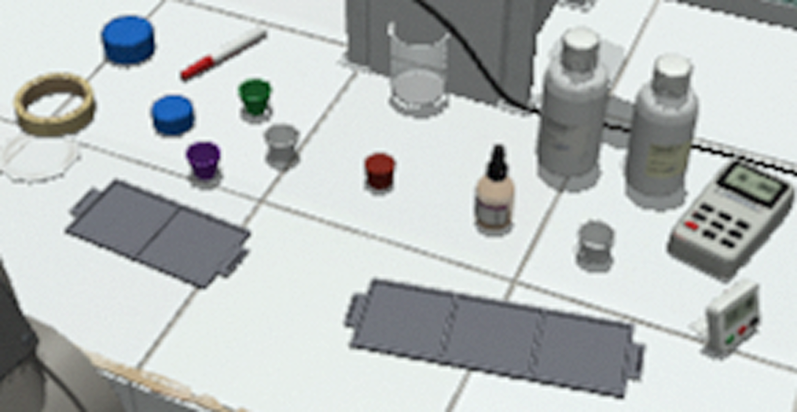

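Crops confirm it: the small blue cap (155,124) sits beside the larger one (52,36). The white crucibles are at (281,129) and (604,144), apart from the green and purple ones. Object centres from both cameras agree within about 3 mm, so the trays are next.

Run:
```python
from h import *
z=np.load("c.npz")
# rectify table plane at z=7mm to 1 mm/px : col=-y, row=-x
X0,X1,Y0,Y1=.35,.60,-.42,.36
for n,im in (("top",z['pt']),("scene",z['ps'])):
    w=np.array([[X1,Y1],[X1,Y0],[X0,Y0],[X0,Y1]]);src=w2px(n,np.c_[w,[.007]*4]).astype(np.float32)
    W_,H_=780,250; M=cv2.getPerspectiveTransform(src,np.float32([[0,0],[W_,0],[W_,H_],[0,H_]]))
    r=cv2.warpPerspective(im,M,(W_,H_),flags=cv2.INTER_CUBIC); g=cv2.cvtColor(r,cv2.COLOR_BGR2GRAY)
    m=(g<(150 if n=="top" else 150)).astype(np.uint8); t,m=cv2.threshold(g,0,1,cv2.THRESH_BINARY_INV+cv2.THRESH_OTSU)
    m=cv2.morphologyEx(m,cv2.MORPH_CLOSE,np.ones((9,9)));m=cv2.morphologyEx(m,cv2.MORPH_OPEN,cv2.getStructuringElement(cv2.MORPH_ELLIPSE,(71,71)))
    for c in cv2.findContours(m,cv2.RETR_EXTERNAL,cv2.CHAIN_APPROX_NONE)[0]:
        if cv2.contourArea(c)<8000: continue
        (u,v),(a,b),th=cv2.minAreaRect(c); bx=cv2.boxPoints(((u,v),(a,b),th))
        e=max((bx[1]-bx[0],bx[2]-bx[1]),key=np.linalg.norm); ang=np.degrees(np.arctan2(-e[0],-e[1])) # world dir of long axis
        mo=cv2.moments(c)
        print(n,t,"ctr",round(X1*1000-v,1),round(Y1*1000-u,1),"mom",round(X1*1000-mo['m01']/mo['m00'],1),round(Y1*1000-mo['m10']/mo['m00'],1),"size",a,b,"ang(deg from x)",ang%180)
# small objects: colour blobs at top-rim height and tall-object outline
for n in("top","scene"):
  P=z['W'] if n=="top" else z['V']
  a=P[(np.abs(P[...,0]-.62)<.25)&(np.abs(P[...,1]+.05)<.25)&(P[...,2]>.13)]
  print(n,"tall:",[(x/1000,y/1000,len(q),q[:,2].max().round(3),q[:,0].min().round(3)) for x,y,q in [(720,-160,a)] if len(q)])
for p in [(.49,.16,.3),(.62,.265,.3),(.62,.265,.076),(.5,-.33,.08),(.62,-.26,.08)]:
  for al in(45,-45,0,90):
    q=[0,np.cos(np.radians(al)),np.sin(np.radians(al)),0]; s=kin.inverse_kinematics(list(p),q); print(p,al,None if s is None else np.round(s,2))
print(env.nose_length)
```

```text
top 105.0 ctr 453.9 185.0 mom 453.8 185.1 size 208.85804748535156 96.25172424316406 ang(deg from x) 86.29157
top 105.0 ctr 463.2 -199.7 mom 463.3 -199.6 size 96.39745330810547 297.3940124511719 ang(deg from x) 100.375854
scene 122.0 ctr 451.0 181.4 mom 450.8 181.5 size 209.6963348388672 99.24021911621094 ang(deg from x) 86.633545
scene 122.0 ctr 461.2 -203.1 mom 461.4 -202.9 size 99.41870880126953 296.5796813964844 ang(deg from x) 100.66034
top tall: [(0.72, -0.16, 21905, np.float64(1.0), np.float64(0.704))]
scene tall: [(0.72, -0.16, 19217, np.float64(0.585), np.float64(0.705))]
(0.49, 0.16, 0.3) 45 [-0.88  0.23  0.52  1.96 -0.14  0.98 -0.29]
(0.49, 0.16, 0.3) -45 [-0.43  0.22 -0.    1.94  0.    0.98  2.7 ]
(0.49, 0.16, 0.3) 0 [-1.06  0.26  0.75  1.97 -0.21  0.98 -1.78]
(0.49, 0.16, 0.3) 90 [-0.69  0.22  0.3   1.95 -0.08  0.98  1.21]
(0.62, 0.265, 0.3) 45 [-0.82  0.51  0.47  1.59 -0.25  1.11 -0.29]
(0.62, 0.265, 0.3) -45 [-0.38  0.49 -0.16  1.55  0.08  1.11  2.58]
(0.62, 0.265, 0.3) 0 [-0.97  0.57  0.72  1.6  -0.4   1.13 -1.73]
(0.62, 0.265, 0.3) 90 [-0.61  0.48  0.16  1.57 -0.09  1.1   1.14]
(0.62, 0.265, 0.076) 45 [-0.74  0.77  0.35  1.72 -0.37  0.72 -0.2 ]
(0.62, 0.265, 0.076) -45 [-0.32  0.75 -0.26  1.68  0.26  0.74  2.44]
(0.62, 0.265, 0.076) 0 [-0.88  0.82  0.57  1.73 -0.6   0.77 -1.59]
(0.62, 0.265, 0.076) 90 [-0.55  0.74  0.08  1.7  -0.08  0.71  1.14]
(0.5, -0.33, 0.08) 45 [-0.11  0.84  0.84  1.93 -0.89  0.8   1.25]
(0.5, -0.33, 0.08) -45 [-0.29  1.17  1.25  1.94 -1.28  1.15 -1.62]
(0.5, -0.33, 0.08) 0 [-0.21  0.98  1.05  1.93 -1.09  0.95 -0.17]
(0.5, -0.33, 0.08) 90 [ 0.13  0.7   0.48  1.91 -0.52  0.65  2.5 ]
(0.62, -0.26, 0.08) 45 [-0.17  0.87  0.73  1.74 -0.76  0.84  0.91]
(0.62, -0.26, 0.08) -45 [-0.4   1.22  1.25  1.75 -1.26  1.21 -1.9 ]
(0.62, -0.26, 0.08) 0 [-0.16  0.86  0.7   1.74 -0.73  0.82 -0.68]
(0.62, -0.26, 0.08) 90 [ 0.08  0.76  0.33  1.72 -0.34  0.72  2.15]
0.0726
```

```bash
cat >> h.py <<'E'
def rot(phi):  # tool down, closing line at phi deg from world x
    a=np.radians((phi+90)/2); return [0,np.cos(a),np.sin(a),0]
HZ=.23
def tray(c,ang,off):
    a=np.radians(ang); return np.array(c)+off*np.array([np.cos(a),np.sin(a)])
def pick(xy,tz,phi,f,first=False,sf=None):
    env.grip(.085); h=[*xy,HZ]
    env.reach(h,rot(phi)) if first else env.movel(h,.3,rot(phi))
    env.movel([*xy,tz+.06],.2); hit=env.movel([*xy,tz],.08,stop_force=sf or 8)
    env.grip(0.0,f); s=env.get_state()
    print("grip t",round(s['time'],1),"hit",hit,"open",round(s['opening'],4),"gf",round(s['gripper_force'],1),"z",round(s['tcp_pos'][2],4))
    tz=s['tcp_pos'][2]; env.movel([*xy,tz+.03],.08); env.movel([*xy,HZ],.25)
    s=env.get_state(); print(" lifted open",round(s['opening'],4),"gf",round(s['gripper_force'],1)); return tz
def place(xy,tz,phi):   # tz: TCP height at pick; tray floor is 3 mm up
    env.movel([*xy,HZ],.3,rot(phi)); env.movel([*xy,tz+.023],.2); env.dwell(.2)
    hit=env.movel([*xy,tz+.001],.025,stop_force=3); s=env.get_state()
    o=s['opening']; print(" down hit",hit,"z over pick",round((s['tcp_pos'][2]-tz)*1000,1))
    z=s['tcp_pos'][2]; env.grip(min(.085,o+.02)); env.movel([*xy,z+.05],.12); env.movel([*xy,HZ],.3)
SH=((.4524,.1832),86.5); LO=((.4622,-.2014),100.5)
E
python3 - <<'E'
from h import *
tz=pick((.622,.2645),.077,0,25,first=True)
place(tray(*SH,.045),tz,-3.5)
p,d=camera("scene"); cv2.imwrite("pics/s1.png",cv2.resize(p[120:300,100:420],(800,450)))
print(env.get_state()['time'])
E
```

```text
grip t 4.8 hit False open 0.0493 gf 25.5 z 0.0777
 lifted open 0.0495 gf 26.0
 down hit True z over pick 2.9
9.8667
```

View pics/s1.png

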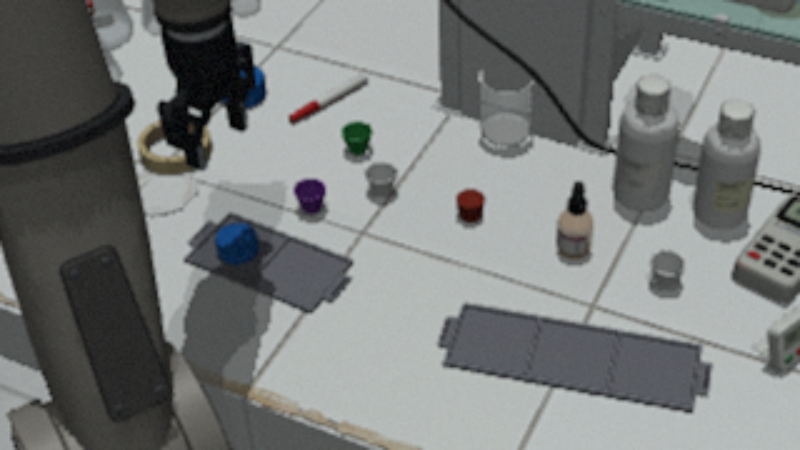

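The cap is in the left compartment at (237,243), but it may be tilted. I'll check with the point cloud.

```bash
cat >> h.py <<'E'
def check(name,xy,n,col=None):
    p,P=cloud(n,5); c=np.array(xy); m=(np.hypot(*(P[...,:2]-c).transpose(2,0,1))<.042)&(P[...,2]>.011)&(P[...,2]<.14)
    q=P[m]
    if len(q)<10: print(name,n,"few");return p
    t=q[q[:,2]>np.percentile(q[:,2],95)-.007]; A=np.c_[t[:,:2]-t[:,:2].mean(0),np.ones(len(t))]
    s=np.linalg.lstsq(A,t[:,2],rcond=None)[0]
    print(name,n,len(q),"ctr-target mm",np.round(((q.min(0)+q.max(0))[:2]/2-c)*1000,1),"ext",np.round(np.ptp(q,axis=0)*1000),"zmax",round(q[:,2].max()*1000),"tilt deg",np.degrees(np.arctan(s[:2])).round(1))
    return p
E
python3 - <<'E'
from h import *
c=tray(*SH,.045); env.movel([.55,.03,.25],.35)
for n in("scene","top"): p=check("cap",c,n); u,v=w2px(n,[*c,.015])[0].astype(int); cv2.imwrite(f"pics/cap_{n}.png",cv2.resize(p[v-25:v+25,u-35:u+35],(560,400),interpolation=cv2.INTER_CUBIC))
E
```

```text
cap scene 216 ctr-target mm [-2.2 -1.1] ext [49. 48. 20.] zmax 31 tilt deg [0.9 1.6]
cap top 177 ctr-target mm [-2.2 -0.4] ext [48. 47. 19.] zmax 33 tilt deg [ 0.  -0.7]
```

View pics/cap_scene.png

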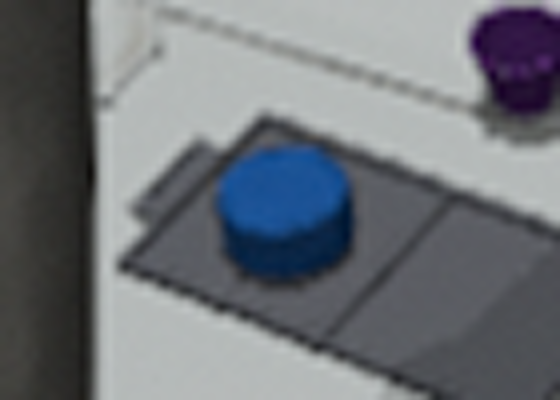

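The cap is flat and centred within about 2 mm. Next are both crucibles and the stopper.

Run:
```python
from h import *
for nm,xy,h,T,phi in (("cruA",(.623,.1175),.086,tray(*SH,-.045),-3.5),("stop",(.627,-.003),.080,tray(*LO,.09),10.5),("cruB",(.6145,-.2585),.086,tray(*LO,-.09),10.5)):
    print(nm); tz=pick(xy,h,0,25); 
    if env.get_state()['opening']<.02: print("LOST");break
    place(T,tz,phi)
env.movel([.55,-.02,.25],.35)
for n in("scene","top"):
    for nm,T in(("cruA",tray(*SH,-.045)),("stop",tray(*LO,.09)),("cruB",tray(*LO,-.09))): p=check(nm,T,n)
    if n=="scene": cv2.imwrite("pics/s2.png",cv2.resize(p[140:300,140:430],(798,440),interpolation=cv2.INTER_CUBIC))
    check("drop",(.620,-.141),n)
s=env.get_state();print(s['time'],s['force'])
```

```text
cruA
grip t 14.0 hit False open 0.0383 gf 24.8 z 0.0865
 lifted open 0.0383 gf 25.2
 down hit True z over pick 2.8
stop
grip t 22.2 hit False open 0.033 gf 24.6 z 0.0804
 lifted open 0.0328 gf 24.9
 down hit True z over pick 2.9
cruB
grip t 30.6 hit False open 0.0384 gf 24.9 z 0.0865
 lifted open 0.0386 gf 25.2
 down hit True z over pick 2.9
cruA scene 148 ctr-target mm [-0.2 -0.2] ext [41. 39. 28.] zmax 40 tilt deg [-1.3 -0.8]
stop scene 146 ctr-target mm [-0.  -0.3] ext [33. 34. 25.] zmax 36 tilt deg [ 0.9 -0.2]
cruB scene 176 ctr-target mm [ 0.7 -0. ] ext [40. 40. 29.] zmax 40 tilt deg [-1.  -0.6]
drop scene 300 ctr-target mm [-0.7 -0.8] ext [ 34.  40. 100.] zmax 111 tilt deg [35.2  4.6]
cruA top 91 ctr-target mm [-0.3  1.4] ext [38. 38. 31.] zmax 42 tilt deg [ 0.2 -0.1]
stop top 87 ctr-target mm [-2.  2.] ext [34. 31. 12.] zmax 39 tilt deg [-1.9  0.8]
cruB top 85 ctr-target mm [-1.7  0.7] ext [38. 38. 30.] zmax 41 tilt deg [0.2 2. ]
drop top 136 ctr-target mm [1.4 1.5] ext [38. 40. 98.] zmax 109 tilt deg [-10.4 -33.3]
38.3833 [-0.16403924  0.05333317  0.23533417]
```

View pics/s2.png

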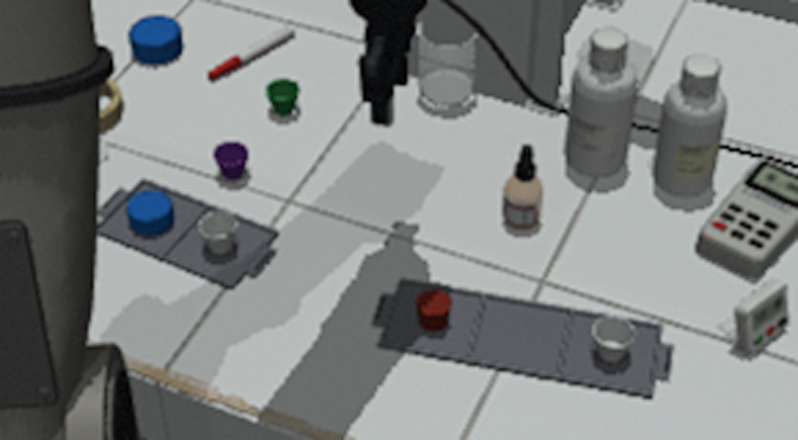

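The picture shows all four placed upright and centred: cap (150,213), crucibles (218,235) and (613,340), stopper (434,309). The bottle at (522,195) hasn't moved and goes next.

Run:
```python
from h import *
tz=pick((.621,-.141),.112,0,35,sf=3)
s=env.get_state(); p,_=camera("scene"); cv2.imwrite("pics/s3.png",cv2.resize(p[60:260,240:440],(600,600),interpolation=cv2.INTER_CUBIC)); print(s['time'],s['opening'])
```

```text
grip t 41.2 hit False open 0.0396 gf 34.8 z 0.1128
 lifted open 0.0391 gf 35.3
42.2667 0.03911861242779558
```

View pics/s3.png

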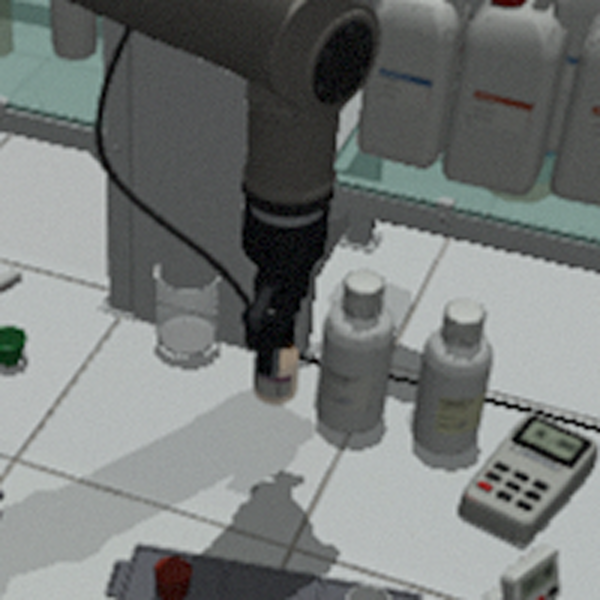

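The bottle is held upright at (275,370), so I'll place it.

Run:
```python
from h import *
T=tray(*LO,0); place(T,.1128,10.5)
env.movel([.60,.0,.30],.35); env.dwell(.5)
for n in("scene","top"):
    p=check("drop",T,n)
    cv2.imwrite(f"pics/f_{n}.png",cv2.resize(p[140:300,140:430],(798,440),interpolation=cv2.INTER_CUBIC))
    for nm,t in(("stop",tray(*LO,.09)),("cruB",tray(*LO,-.09))): check(nm,t,n)
print(env.get_state()['time'])
```

```text
down hit True z over pick 2.9
drop scene 361 ctr-target mm [-1.6 -0.4] ext [ 35.  40. 101.] zmax 113 tilt deg [39.1 17.3]
stop scene 144 ctr-target mm [-0.4 -0.2] ext [36. 33. 26.] zmax 37 tilt deg [0.4 1.5]
cruB scene 173 ctr-target mm [0.8 0.2] ext [41. 40. 28.] zmax 40 tilt deg [-2.5  1.5]
drop top 142 ctr-target mm [0.5 0.3] ext [ 43.  66. 102.] zmax 113 tilt deg [1.8 0.3]
stop top 88 ctr-target mm [-1.9 -7.2] ext [34. 49. 28.] zmax 39 tilt deg [-0.1  0.5]
cruB top 85 ctr-target mm [-1.8  0.7] ext [38. 38. 32.] zmax 44 tilt deg [-0.7  2.2]
48.7583h.py:6: RuntimeWarning: All-NaN slice encountered
  d=np.nanmedian(D,0); v,u=np.indices(d.shape)
```

View pics/f_scene.png

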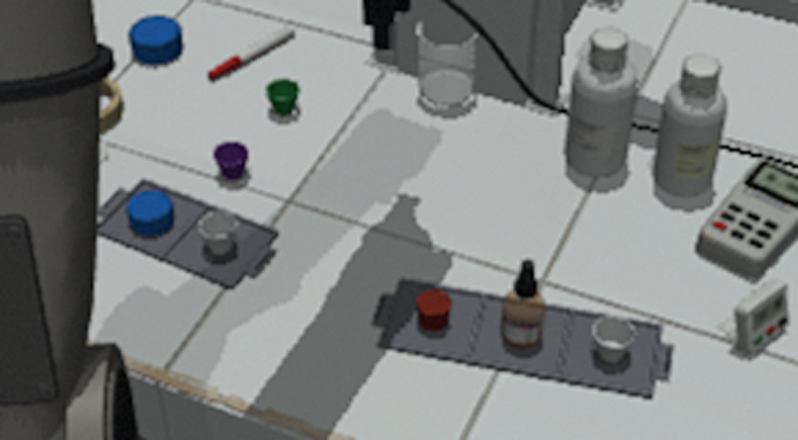

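View pics/f_top.png

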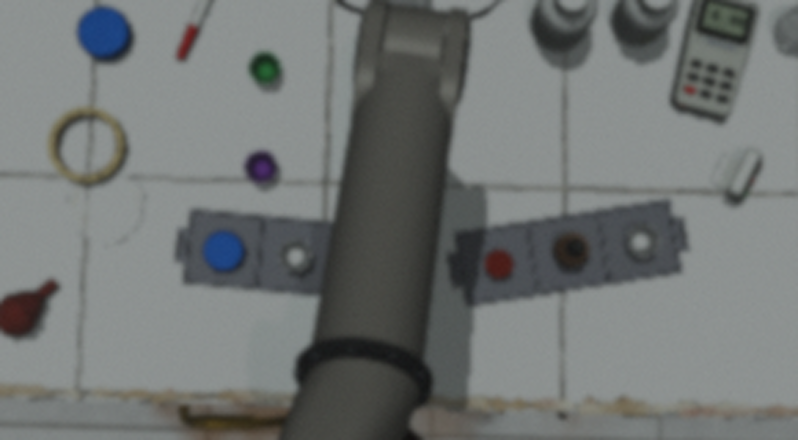

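Both kits are complete. In the top view the cap (224,251), crucible (298,257), stopper (500,264), bottle (572,251) and crucible (641,242) each stand mid-compartment. The tape roll, timer and bulb haven't moved.

```bash
python3 -c "
from cell import job
print(job.job_done())"
```

```text
the job is handed in; nothing more can be done
None
```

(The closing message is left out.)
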